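# Hang the ear defenders over the bar of their stand

## Task

Hang the yellow ear defenders up on the metal stand: drape them by the padded headband over the stand's horizontal bar, the middle of the headband resting on the bar between the two posts, one cup hanging on each side, square to the bar and upright. Lower them gently onto the bar rather than dropping them, let go, and leave the other things on the bench where they are.

Things in the scene. Friction and masses are not known exactly. Their poses are not given: they have to be found in the camera images.
- ear_defenders: Yellow ear defenders with grey padding, a rigid arch 164 wide x 62 deep x 138 mm high, 0.14 to 0.28 kg, loose, standing at the start on their two cups, headband uppermost. Origin: centre of the underside, half-way between the cups. z up through the headband, x from cup to cup, y along the headband's width. A half turn about z leaves them alike.
- defenders_centre (a point): centre of the ear defenders, 69 mm above their underside, in the empty space below the headband; axes as theirs. The cups are 74 mm high and 62 mm deep (y), with 74 mm of free space between them (x = -37 to 37 mm; outer faces at x = -82 and 82 mm).
- crown (a point): middle of the headband's underside, which comes to rest on the bar, 116 mm above the underside of the cups; axes as the ear defenders. The headband is 30 mm wide (y) and 22 mm thick, flat from x = -29 to 29 mm, then sloping down. Grip the flat part across its 30 mm width with the fingertips above its underside, so that they clear the bar.
- stand: dark steel base plate (110 x 220 x 12 mm) with two round posts (13 mm thick) that carry a horizontal round steel bar; fixed to the worktop. Origin: centre of the plate's underside; z up, y along the bar. Nothing stands higher than the bar.
- bar_top (a point): middle of the bar's length, on the top of the bar, 165 mm above the worktop; y runs along the bar. The bar is 16 mm thick and 222 mm long; the posts stand under it at y = -85 and +85 mm.
- beaker: clear beaker, 73 x 79 x 96 mm, a bystander; origin at the centre of its underside
- buffer_bottle: white bottle with a blue cap, 66 x 66 x 135 mm, a bystander; origin at the centre of its underside
- tape_roll: roll of white tape lying flat, 78 x 78 x 19 mm, a bystander; origin at the centre of its underside
- carton: small red carton, 80 x 100 x 30 mm, a bystander; origin at the centre of its underside

How it is judged:
By the outcome, as a careful person would: the job done as asked, in the order asked, and still so for the second after the job is handed in, with the robot touching nothing.
It also fails if it takes over 48 s, if anything falls off the work surface, if the arm or the gripper's body presses on something with over 40 N, if the wrist force passes 120 N, or if a joint passes its speed limit or range.

## Robot

A 6-joint arm with a two-finger parallel gripper is mounted at the origin on a cart in front of the work surface, level with it; the furniture and walls round the work are solid. World frame = base frame: x ahead of the robot, y to its left, z up, the work surface at z = 0. Lengths are in m, angles in degrees, forces in N, time in s.
With the tool pointing down it reaches from about 0.375 to 0.9 m from the base axis. Payload 3.1 kg.
Tool frame: the origin (TCP) lies midway between the tips of the shut fingers; the grasp point (between the pads) lies behind it (manip.tcp_to_grasp is the x of the grasp point in the tool frame, in m); x points along the fingers, y is the direction in which the jaws open and shut, and the axes are right-handed (so a half turn about x gives the same grasp; the last joint's range is limited). The gripper opens to 87 mm and grips with 3 to 60 N. Pads are 19 mm wide; open, the fingers measure 117 mm over their backs; the gripper's body (75 mm by 190 mm) begins 51 mm behind the grasp point.
Start: joints at [55.09, 30.224, 82.088, -0, 67.689, -10.227], TCP at [0.261, 0.568, 0.223] pointing down, gripper open.
Joint ranges: [-176.69, 176.69], [-43.24, 126.21], [12.49, 139.97], [-82, 262], [0, 151.66], [-163.58, 163.58]. Speed limits (degrees/s): [159.86, 159.86, 180, 180, 180, 180].

## Interface

Orientations are given as a 3x3 rotation matrix whose columns are the frame's x, y, z axes.
In Python, from plant import manip gives the robot as it stands. The module is installed in compiled form; this text tells all that it offers.
- The arm moves only by the tool carry_out, never from a script. Its argument "plan" is a list of rows, each a list of 7 numbers: the shift along the tool's x, y, z as a fraction of full scale, then the turn, a rotation vector about the tool's x, y, z as a fraction of full scale, then the closure, from 0 (fully open) to 1 (shut). A call has exactly 8 rows; each row is the pose to reach, as a shift and turn from the pose commanded when the call began, along the tool's axes at that moment; what a row does not reach only later rows make up. Full scale, the value 1, is 0.1 m for a shift and 90 degrees for a turn. A row lasts 1/10 s, in which the tool goes at most 50 mm and 8.59 degrees, less where a joint would pass 70% of its speed; a pose out of reach is approached as far as the arm can. A call with a number of a shift or a turn outside -1 to 1 is refused whole. A call with a gripper value outside its range is refused whole. The fingers move at their own pace and stop on an object; "newtons" is the grip in N (left out, the last holds). Time passes only in rows, so rows that repeat a pose let the fingers close, or fill a call up. It gives the time, the measured TCP pose, the force and the opening at its end, in the units of the state.
- manip.get_state(): the state, without advancing time (a new reading comes with each control period).
- manip.get_image(name): name is "side" or "top" or "wrist"; returns (picture, depth): 400x640x3 uint8, red, green, blue; 400x640 float32, m along the optical axis (not along the pixel's ray), 0 where there is no reading.
- manip.camera_model(name): a dict with "vfov" (degrees; the focal length in pixels is half the picture's height over the tangent of half this angle, whatever the lens; pixels are square), "cx", "cy" (the principal point, pixels), "pose" (4x4, takes a point from camera to world coordinates). Camera axes: x right, y up, looking along -z (the intrinsics and any distortion apply to the point x, -y, -z); pixel columns grow to the right and rows downward; lengths in m; the calibration is good to about 2 mm. A picture is of the moment at which its call begins: read the wrist's pose just before it. camera_model takes no time and is no camera call; for the wrist camera it gives the pose at the moment of the call.
- manip.close_job(): hands the job in, once; it reports no verdict.
The state is a dict: "time": time; "joints": joint angles; "dq": joint speeds; "tau": joint torques, N m; "eef_pos": TCP position; "tcp_rot": TCP orientation; "contact_force": force on the tool from outside, world axes, zero at the start; "wrist_torque": the same for the moment, N m; "gripper_width": finger opening in m.
Only numpy, scipy, OpenCV 4.12 (cv2) and the standard library are available. Lean on these libraries where they do the work, as an engineer would, in place of code of your own. Each camera call takes 0.05 s, during which the arm holds its last target.

## Working session

There is one attempt and no reset: what is moved stays moved. The work goes in short steps, Python scripts to look and compute and a tool call to move; the robot and the scene stay as the last step left them, time stands still between calls to the robot, and variables do not carry over. Pictures are saved under pics/ and viewed, and the job is handed in when it is done.

Besides the shell and the picture viewer there is one more tool, called after "Request:" as name(argument=value, ...), one argument or row to a line, values as JSON. carry_out: Moves the arm, as the interface text tells. Shift numbers are shares of 0.1 m and turn numbers shares of 90 degrees, none past 1 either way. Its arguments: {"type":"object","properties":{"plan":{"type":"array"},"newtons":{"type":"number"}},"required":["plan"]}

```bash
mkdir -p pics && cat > h.py <<'E'
import numpy as np, cv2
from plant import manip
def snap(name,tag):
    cm=manip.camera_model(name); p,d=manip.get_image(name)
    cv2.imwrite(f'pics/{tag}.png',p[:,:,::-1]); np.savez(f'{tag}.npz',p=p,d=d,pose=cm['pose'],k=[cm['vfov'],cm['cx'],cm['cy']])
    return cm
def load(tag):
    z=np.load(f'{tag}.npz'); return z['p'],z['d'],z['pose'],z['k']
def cloud(tag):
    p,d,T,(v,cx,cy)=load(tag); f=200/np.tan(np.radians(v)/2)
    r,c=np.mgrid[:400,:640]
    P=np.stack([(c-cx)/f*d,-(r-cy)/f*d,-d],-1)@T[:3,:3].T+T[:3,3]
    return p,d,P
E
python3 - <<'E'
from h import *
s=manip.get_state(); print(s); print(manip.tcp_to_grasp)
for n in ['side','top','wrist']:
    cm=snap(n,n+'0'); print(n,cm)
E
```

```text
{'time': 0.0, 'joints': array([ 5.50887488e+01,  3.02777288e+01,  8.21526622e+01, -9.58386891e-05,
        6.76890694e+01, -1.02261871e+01]), 'dq': array([0.03645089, 0.07781842, 0.02033988, 0.02461252, 0.2064426 ,
       0.06453955]), 'tau': array([ 9.82823985e-05, -4.40037847e+01, -1.76592404e+01,  6.31107646e-02,
        5.83659403e-02, -1.68587753e-04]), 'eef_pos': array([0.26057698, 0.56732312, 0.22160556]), 'tcp_rot': array([[-1.19197777e-03,  4.17628426e-01,  9.08617123e-01],
       [-1.71064916e-03,  9.08615588e-01, -4.17629965e-01],
       [-9.99997826e-01, -2.05213075e-03, -3.68633868e-04]]), 'contact_force': array([ 0.12804296, -0.43460459, -0.22328257]), 'wrist_torque': array([-0.00737226,  0.01904622,  0.0216983 ]), 'gripper_width': 0.08703149514040882}
-0.0187
side {'vfov': 42.38164271123358, 'cx': 320.251915610287, 'cy': 200.99205285737037, 'pose': array([[-0.91760699,  0.26945717, -0.2922161 ,  0.10157398],
       [-0.39689701, -0.58101449,  0.71055959,  1.29770572],
       [ 0.02168359,  0.76799414,  0.6400897 ,  1.23882468],
       [ 0.        ,  0.        ,  0.        ,  1.        ]])}
top {'vfov': 48.18483137345371, 'cx': 319.3818208225294, 'cy': 193.74465557046753, 'pose': array([[-0.00448648,  0.98061379, -0.19589915,  0.32197633],
       [-0.99992577, -0.00218009,  0.01198742,  0.05500111],
       [ 0.01132795,  0.19593839,  0.98055078,  1.40693575],
       [ 0.        ,  0.        ,  0.        ,  1.        ]])}
wrist {'vfov': 71.55159901574221, 'cx': 322.5545108774746, 'cy': 204.63358803851307, 'pose': array([[ 0.41849469, -0.8750394 , -0.24324523,  0.19433855],
       [ 0.90821784,  0.4027346 ,  0.11377695,  0.59869688],
       [-0.00159605, -0.26853471,  0.96326869,  0.38367533],
       [ 0.        ,  0.        ,  0.        ,  1.        ]])}
```

View pics/top0.png

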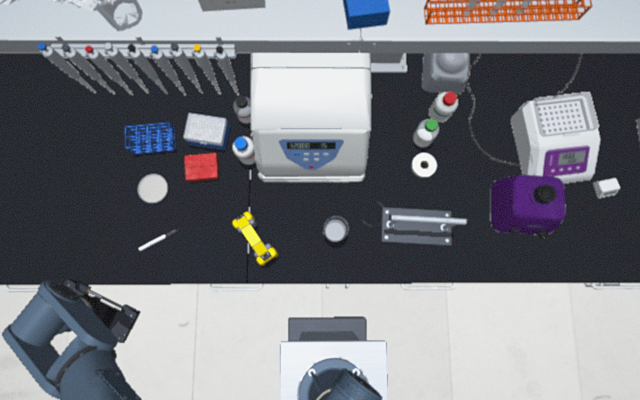

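View pics/side0.png

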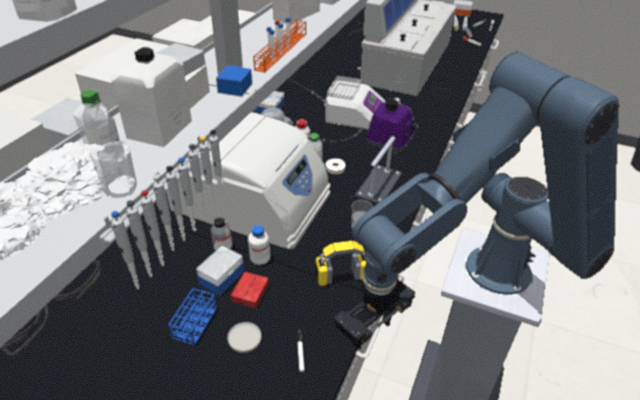

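View pics/wrist0.png

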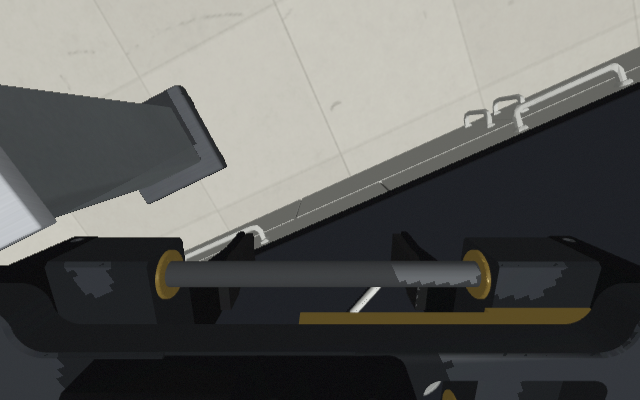

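Top view: yellow ear defenders about (254,240), stand with its bar from (388,220) to (466,222), beaker at (336,230). Side view: the defenders are at (340,262), just past the gripper. Next I measure both.

```bash
python3 - <<'E'
from h import *
for tag in ['top0','side0']:
    p,d,P=cloud(tag)
    hsv=cv2.cvtColor(p,cv2.COLOR_RGB2HSV)
    m=cv2.inRange(hsv,(22,120,90),(35,255,255))>0
    m&=(d>0)
    w=P[m]; w=w[(w[:,0]>.3)&(w[:,0]<.8)&(abs(w[:,1])<.6)&(w[:,2]>-.05)&(w[:,2]<.3)]
    print(tag,len(w),w.min(0),w.max(0))
    print(' ztop pct',np.percentile(w[:,2],[50,75,90,95,99]))
    t=w[w[:,2]>np.percentile(w[:,2],99)-.012]
    r=cv2.minAreaRect((t[:,:2]*1000).astype(np.float32)); print(' band',len(t),r)
    r=cv2.minAreaRect((w[:,:2]*1000).astype(np.float32)); print(' all',r)
    # table height
    if tag=='top0':
        print('table',np.median(P[250:275,280:300,2]),np.median(P[255:275,420:480,2]))
        reg=P[200:250,375:475].reshape(-1,3); 
        for lo,hi in [(.145,.18),(.005,.02)]:
            b=reg[(reg[:,2]>lo)&(reg[:,2]<hi)]
            print(lo,len(b),b.mean(0),b.min(0),b.max(0),cv2.minAreaRect((b[:,:2]*1000).astype(np.float32)), np.percentile(b[:,2],[50,90,99]))
            c=np.cov(b[:,:2].T); e,v=np.linalg.eigh(c); print(v[:,1])
E
python3 - <<'E'
import cv2
a=cv2.imread('pics/top0.png')
cv2.imwrite('pics/top0z.png',cv2.resize(a[180:300,220:480],None,fx=3,fy=3,interpolation=cv2.INTER_CUBIC))
E
```

```text
top0 745 [ 0.37833302  0.16845138 -0.01542023] [0.5477601  0.31488518 0.14368415]
 ztop pct [0.12495447 0.13611301 0.13875878 0.14009662 0.14201673]
 band 317 ((456.84124755859375, 234.50160217285156), (94.88252258300781, 29.84313201904297), 34.63034439086914)
 all ((461.48370361328125, 242.61827087402344), (177.1241455078125, 69.94158172607422), 34.64144515991211)
table -0.0003133968048968372 7.185281690380574e-05
0.145 443 [ 0.49731815 -0.26524263  0.16323731] [ 0.48535441 -0.37466775  0.15042143] [ 0.50995433 -0.1555126   0.17120371] ((498.1904296875, -265.2747497558594), (219.4070281982422, 16.713924407958984), 86.60197448730469) [0.16361375 0.1671262  0.16933854]
[0.05904613 0.99825526]
0.005 2073 [ 0.4936074  -0.2673006   0.01158625] [ 0.42442613 -0.44950731  0.00500865] [ 0.58096292 -0.13573145  0.01992879] ((502.84405517578125, -292.65966796875), (313.51800537109375, 156.06289672851562), 89.8257827758789) [0.0116664  0.01568903 0.0189111 ]
[0.04628003 0.99892851]
side0 702 [ 0.38920152  0.06689335 -0.0057266 ] [0.56459914 0.30684149 0.14642005]
 ztop pct [0.07761025 0.13493222 0.13920067 0.14113584 0.14314639]
 band 224 ((457.98175048828125, 239.933349609375), (94.85842895507812, 34.261749267578125), 32.04878616333008)
 all ((486.5172119140625, 185.02749633789062), (159.1853485107422, 222.27186584472656), 20.039228439331055)
```

View pics/top0z.png

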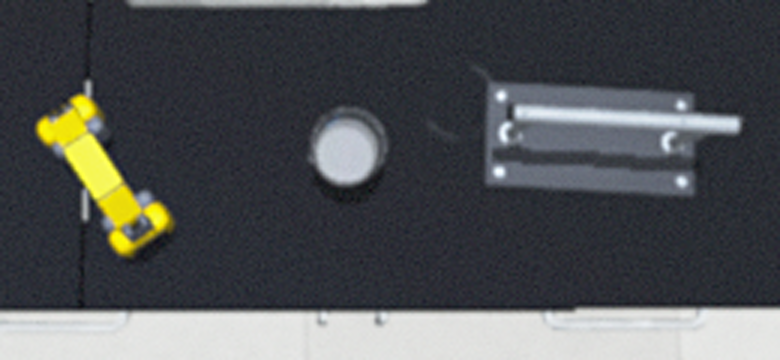

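Request:
carry_out(
  plan=[
    [0,-0.06,0.08,0,0,0,0],
    [0,-0.15,0.2,0,0,0,0],
    [0,-0.26,0.35,0,0,0,0],
    [0,-0.38,0.52,0,0,0,0],
    [0,-0.5,0.68,0,0,0,0],
    [0,-0.61,0.84,0,0,0,0],
    [0,-0.69,0.95,0,0,0,0],
    [0,-0.73,1.0,0,0,0,0],
  ],
)

```text
time: 0.95
eef_pos: [0.3223, 0.4579, 0.2227]
tcp_rot: [[-0.0, 0.42, 0.908], [-0.0, 0.908, -0.42], [-1.0, -0.0, 0.0]]
contact_force: [0.4, 0.7, -0.1]
gripper_width: 0.087
```

Request:
carry_out(
  plan=[
    [0,-0.06,0.08,0,0,0,0],
    [0,-0.15,0.2,0,0,0,0],
    [0,-0.26,0.35,0,0,0,0],
    [0,-0.38,0.52,0,0,0,0],
    [0,-0.5,0.68,0,0,0,0],
    [0,-0.61,0.84,0,0,0,0],
    [0,-0.69,0.95,0,0,0,0],
    [0,-0.73,1.0,0,0,0,0],
  ],
)

```text
time: 1.75
eef_pos: [0.3823, 0.3506, 0.2225]
tcp_rot: [[-0.0, 0.419, 0.908], [-0.0, 0.908, -0.419], [-1.0, -0.0, 0.0]]
contact_force: [-0.8, 1.2, 0.4]
gripper_width: 0.0872
```

Request:
carry_out(
  plan=[
    [0,-0.06,0.08,-0.03,0,0,0],
    [0,-0.15,0.2,-0.11,0,0,0],
    [0,-0.26,0.35,-0.2,0,0,0],
    [0,-0.38,0.52,-0.29,0,0,0],
    [0,-0.5,0.68,-0.38,0,0,0],
    [0,-0.61,0.84,-0.47,0,0,0],
    [0,-0.69,0.95,-0.56,0,0,0],
    [0,-0.73,1.0,-0.64,0,0,0],
  ],
)

```text
time: 2.55
eef_pos: [0.4428, 0.243, 0.2226]
tcp_rot: [[0.0, -0.547, 0.837], [0.0, 0.837, 0.547], [-1.0, -0.0, 0.0]]
contact_force: [0.4, 0.2, 0.7]
gripper_width: 0.0868
```

Request:
carry_out(
  plan=[
    [0,0,0,-0.02,0,0,0],
    [0,0,0,-0.02,0,0,0],
    [0,0,0,-0.02,0,0,0],
    [0,0,0,-0.02,0,0,0],
    [0,0,0,-0.02,0,0,0],
    [0,0,0,-0.02,0,0,0],
    [0,0,0,-0.02,0,0,0],
    [0,0,0,-0.02,0,0,0],
  ],
)

```text
time: 3.35
eef_pos: [0.4421, 0.2437, 0.2225]
tcp_rot: [[-0.0, -0.57, 0.822], [-0.0, 0.822, 0.57], [-1.0, 0.0, -0.0]]
contact_force: [-0.4, 0.6, 0.6]
gripper_width: 0.0872
```

```bash
python3 - <<'E'
from h import *
s=manip.get_state(); print(s['time'],s['eef_pos'],s['joints'],s['contact_force']); print(s['tcp_rot'])
snap('wrist','wrist1'); snap('top','top1')
E
```

```text
3.35 [0.44205478 0.24367152 0.22254094] [ 1.61611682e+01  2.10023444e+01  9.90932198e+01  1.35514731e-04
  5.99069892e+01 -1.08557570e+02] [-0.41541824  0.55852606  0.63988186]
[[-4.33731571e-05 -5.69547402e-01  8.21958488e-01]
 [-1.04386193e-05  8.21958489e-01  5.69547402e-01]
 [-9.99999999e-01  1.61229572e-05 -4.15962231e-05]]
```

View pics/wrist1.png

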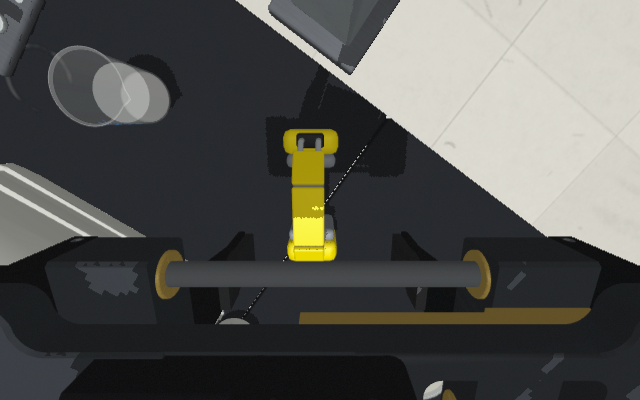

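The wrist view shows the defenders upright in the picture at about (309,195), with the headband spanning columns 293–325. I refine the pose from the two new views.

```bash
python3 - <<'E'
from h import *
for tag in ['wrist1','top1']:
    p,d,P=cloud(tag)
    hsv=cv2.cvtColor(p,cv2.COLOR_RGB2HSV)
    m=(cv2.inRange(hsv,(20,120,80),(36,255,255))>0)&(d>0)
    w=P[m]; w=w[(w[:,0]>.3)&(w[:,0]<.6)&(w[:,1]>.1)&(w[:,1]<.4)&(w[:,2]>-.03)&(w[:,2]<.2)]
    zt=np.percentile(w[:,2],98); print(tag,len(w),'ztop',zt)
    # restrict to band sides : z>0.09
    b=w[w[:,2]>.128]
    r=cv2.minAreaRect((b[:,:2]*1000).astype(np.float32)); print(' band',len(b),r)
    for th in [34.7]:
        u=np.array([np.cos(np.radians(th)),np.sin(np.radians(th))]); v=np.array([-u[1],u[0]])
        a=w[:,:2]@u; c=w[:,:2]@v
        print('  all u',np.percentile(a,[0.5,99.5]).round(4),'v',np.percentile(c,[.5,99.5]).round(4))
        bb=w[:,2]>.128
        print('  band v',np.percentile(c[bb],[1,99]).round(4), 'u',np.percentile(a[bb],[1,99]).round(4))
        for lo in np.arange(a.min(),a.max(),.01):
            k=(a>=lo)&(a<lo+.01); 
            if k.sum()>3: print('   ',round(lo+.005,3),k.sum(),np.percentile(w[k,2],85).round(4), np.percentile(c[k&(w[:,2]>.1)],[2,98]).round(4) if (k&(w[:,2]>.1)).sum() else '')
E
```

```text
wrist1 4567 ztop 0.13888438934169417
 band 2881 ((456.6751403808594, 236.4997100830078), (98.21894073486328, 29.405864715576172), 34.687339782714844)
  all u [0.4312 0.5866] v [-0.0956 -0.035 ]
  band v [-0.0795 -0.0508] u [0.4635 0.5564]
    0.436 357 0.0729 
    0.446 282 0.0754 [-0.0785 -0.0514]
    0.456 536 0.1254 [-0.0791 -0.0508]
    0.466 379 0.1326 [-0.0793 -0.0508]
    0.476 309 0.1371 [-0.079  -0.0508]
    0.486 348 0.1384 [-0.0792 -0.0508]
    0.496 330 0.1386 [-0.0794 -0.0508]
    0.506 332 0.1384 [-0.0797 -0.0508]
    0.516 315 0.1386 [-0.0791 -0.0508]
    0.526 300 0.1386 [-0.0793 -0.0508]
    0.536 241 0.1384 [-0.0796 -0.0509]
    0.546 277 0.1371 [-0.0791 -0.0509]
    0.556 167 0.1323 [-0.0793 -0.0508]
    0.566 160 0.0728 
    0.576 147 0.0741 
    0.586 74 0.0735 
    0.616 5 0.0004 
    0.626 7 0.0003 
top1 281 ztop 0.1398993037405174
 band 87 ((431.1173095703125, 214.23817443847656), (36.6126823425293, 25.519622802734375), 32.84236526489258)
  all u [0.4292 0.4945] v [-0.0979 -0.0369]
  band v [-0.0819 -0.0567] u [0.4609 0.4945]
    0.434 72 0.0729 
    0.444 38 0.0766 
    0.454 70 0.1246 [-0.0794 -0.0531]
    0.464 35 0.132 [-0.081  -0.0555]
    0.474 31 0.1381 [-0.0819 -0.0597]
    0.484 22 0.1399 [-0.0816 -0.0645]
    0.494 12 0.1394 [-0.0812 -0.0693]
```

View pics/top1.png

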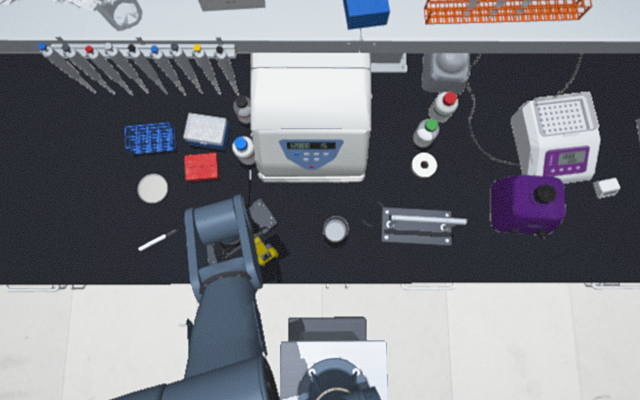

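Request:
carry_out(
  plan=[
    [0,-0.05,0.03,0,0,0,0],
    [0.05,-0.1,0.06,0,0,0,0],
    [0.15,-0.138,0.079,0,0,0,0],
    [0.3,-0.138,0.079,0,0,0,0],
    [0.45,-0.138,0.079,0,0,0,0],
    [0.58,-0.138,0.079,0,0,0,0],
    [0.67,-0.138,0.079,0,0,0,0],
    [0.7,-0.138,0.079,0,0,0,0],
  ],
)

```text
time: 4.25
eef_pos: [0.4558, 0.2364, 0.151]
tcp_rot: [[-0.003, -0.569, 0.822], [-0.001, 0.822, 0.569], [-1.0, 0.001, -0.003]]
contact_force: [-0.8, 0.7, -0.3]
gripper_width: 0.0873
```

```bash
python3 - <<'E'
from h import *
snap('wrist','wrist2')
s=manip.get_state(); print(s['time'],s['eef_pos'],s['tcp_rot'],s['contact_force'])
E
```

```text
4.3 [0.45601012 0.23642092 0.15125998] [[-2.17391676e-03 -5.69262467e-01  8.22152977e-01]
 [-6.29425089e-04  8.22155536e-01  5.69262574e-01]
 [-9.99997439e-01  7.20045743e-04 -2.14560578e-03]] [-0.62123752 -0.51640223 -0.95915046]
```

View pics/wrist2.png

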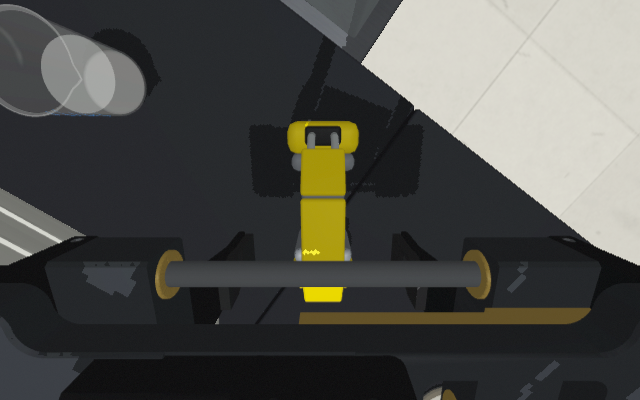

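The headband (columns 301–346) sits midway between the jaws (253–393). I descend and grip.

Request:
carry_out(
  newtons=30,
  plan=[
    [0.06,0,0,0,0,0,0],
    [0.16,0,0,0,0,0,0],
    [0.26,0,0,0,0,0,0],
    [0.32,0,0,0,0,0,0],
    [0.32,0,0,0,0,0,0],
    [0.32,0,0,0,0,0,0.3],
    [0.32,0,0,0,0,0,0.5],
    [0.32,0,0,0,0,0,0.6],
  ],
)

```text
time: 5.1
eef_pos: [0.4567, 0.2369, 0.1209]
tcp_rot: [[0.001, -0.57, 0.822], [0.0, 0.822, 0.57], [-1.0, -0.0, 0.001]]
contact_force: [0.0, -0.1, -0.1]
gripper_width: 0.0704
```

Request:
carry_out(
  newtons=30,
  plan=[
    [0,0,0,0,0,0,0.8],
    [0,0,0,0,0,0,1],
    [0,0,0,0,0,0,1],
    [0,0,0,0,0,0,1],
    [0,0,0,0,0,0,1],
    [0,0,0,0,0,0,1],
    [0,0,0,0,0,0,1],
    [0,0,0,0,0,0,1],
  ],
)

```text
time: 5.9
eef_pos: [0.4564, 0.2368, 0.1206]
tcp_rot: [[0.0, -0.569, 0.822], [0.0, 0.822, 0.569], [-1.0, 0.0, 0.0]]
contact_force: [-0.4, 0.8, 0.1]
gripper_width: 0.0301
```

```bash
python3 - <<'E'
from h import *
s=manip.get_state(); print(s['time'],s['eef_pos'],s['tcp_rot'],s['contact_force'],s['gripper_width'])
E
```

```text
5.9 [0.45644733 0.23677653 0.12057604] [[ 2.58887973e-07 -5.69492862e-01  8.21996278e-01]
 [ 1.64168103e-05  8.21996278e-01  5.69492862e-01]
 [-1.00000000e+00  1.33471221e-05  9.56206123e-06]] [-0.37134126  0.84653536  0.13302429] 0.030055408167352853
```

Request:
carry_out(
  plan=[
    [-0.03,0,0,0,0,0,1],
    [-0.1,0,0,0,0,0,1],
    [-0.2,0,0,0,0,0,1],
    [-0.35,0,0,0,0,0,1],
    [-0.5,0,0,0,0,0,1],
    [-0.67,0,0,0,0,0,1],
    [-0.84,0,0,0,0,0,1],
    [-1.0,0,0,0,0,0,1],
  ],
)

```text
time: 6.7
eef_pos: [0.4565, 0.2368, 0.2222]
tcp_rot: [[0.001, -0.57, 0.822], [0.0, 0.822, 0.57], [-1.0, -0.0, 0.001]]
contact_force: [0.1, 0.4, -1.6]
gripper_width: 0.0297
```

Request:
carry_out(
  plan=[
    [-0.17,0,0,0,0,0,1],
    [-0.34,0,0,0,0,0,1],
    [-0.52,0,0,0,0,0,1],
    [-0.7,0,0,0,0,0,1],
    [-0.85,0,0,0,0,0,1],
    [-0.95,0,0,0,0,0,1],
    [-1.0,0,0,0,0,0,1],
    [-1.0,0,0,0,0,0,1],
  ],
)

```text
time: 7.5
eef_pos: [0.4565, 0.2368, 0.3212]
tcp_rot: [[0.001, -0.57, 0.822], [0.0, 0.822, 0.57], [-1.0, -0.0, 0.001]]
contact_force: [-0.1, 0.2, -1.4]
gripper_width: 0.03
```

```bash
python3 - <<'E'
from h import *
s=manip.get_state(); print(s['time'],s['eef_pos'],s['joints'],s['contact_force'],s['wrist_torque'],s['gripper_width'])
snap('wrist','wrist3');snap('side','side3')
E
```

```text
7.5 [0.45652436 0.23684008 0.32120764] [ 1.49558384e+01  1.52756898e+01  9.02455559e+01 -2.84492820e-05
  7.44069621e+01 -1.09767167e+02] [-0.0792283   0.22828287 -1.39092659] [0.03513337 0.06101136 0.0457212 ] 0.030010387579183177
```

View pics/wrist3.png

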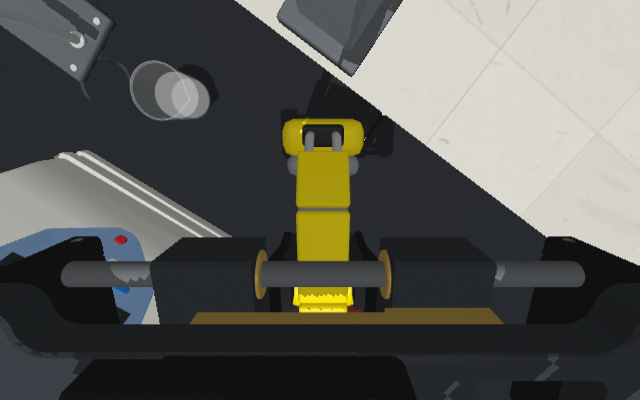

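View pics/side3.png

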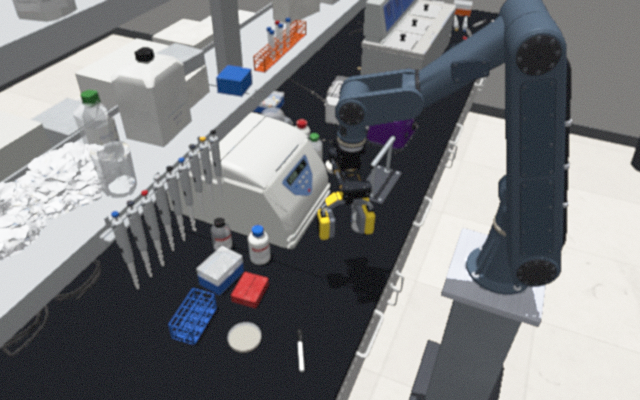

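```bash
python3 - <<'E'
from h import *
p,d,P=cloud('top0')
reg=P[55:190,245:380].reshape(-1,3); b=reg[reg[:,2]>.03]; print('centrifuge',np.percentile(b,[1,99],axis=0))
# wrist: defenders in hand, level check
s=manip.get_state(); T=s['tcp_rot']; o=s['eef_pos']
p,d,P=cloud('wrist3'); hsv=cv2.cvtColor(p,cv2.COLOR_RGB2HSV)
m=(cv2.inRange(hsv,(20,120,80),(36,255,255))>0)&(d>0)
w=(P[m]-o)@T
w=w[(abs(w[:,1])<.016)&(abs(w[:,2])<.1)]
for lo in np.arange(-.09,.03,.01):
    k=(w[:,2]>=lo)&(w[:,2]<lo+.01)
    if k.sum()>5: print(round(lo+.005,3),k.sum(),'toolx',np.percentile(w[k,0],[15,50]).round(4))
R=T; D=np.array([.498,-.265])-o[:2]; print('delta',D, R.T@np.array([*D,0]))
E
```

```text
centrifuge [[ 0.6350838  -0.09473353  0.04925166]
 [ 0.91753328  0.25917122  0.31360478]]
-0.075 251 toolx [0.0474 0.0492]
-0.065 35 toolx [0.0447 0.0457]
-0.055 1012 toolx [-0.0052 -0.0027]
-0.045 1045 toolx [-0.0121 -0.0097]
-0.035 984 toolx [-0.0175 -0.0161]
-0.025 2259 toolx [-0.1004 -0.0976]
-0.015 884 toolx [-0.019  -0.0184]
-0.005 843 toolx [-0.0191 -0.0185]
0.005 111 toolx [-0.0191 -0.0183]
0.015 146 toolx [-0.0193 -0.0187]
0.025 652 toolx [-0.019  -0.0184]
delta [ 0.04205278 -0.50163619] [ 1.29982132e-04 -4.36272898e-01 -2.51143864e-01]
```

Request:
carry_out(
  plan=[
    [0,-0.05,-0.029,0,0,0,1],
    [0,-0.15,-0.086,0,0,0,1],
    [0,-0.28,-0.161,0,0,0,1],
    [0,-0.42,-0.242,0,0,0,1],
    [0,-0.56,-0.323,0,0,0,1],
    [0,-0.7,-0.403,0,0,0,1],
    [0,-0.85,-0.49,0,0,0,1],
    [0,-1.0,-0.576,0,0,0,1],
  ],
)

```text
time: 8.4
eef_pos: [0.4658, 0.1202, 0.3201]
tcp_rot: [[-0.001, -0.569, 0.822], [-0.001, 0.822, 0.569], [-1.0, 0.0, -0.001]]
contact_force: [0.2, 0.5, -2.4]
gripper_width: 0.0297
```

Request:
carry_out(
  plan=[
    [0,-0.13,-0.075,0,0,0,1],
    [0,-0.26,-0.15,0,0,0,1],
    [0,-0.38,-0.219,0,0,0,1],
    [0,-0.5,-0.288,0,0,0,1],
    [0,-0.63,-0.363,0,0,0,1],
    [0,-0.75,-0.432,0,0,0,1],
    [0,-0.88,-0.507,0,0,0,1],
    [0,-1.0,-0.576,0,0,0,1],
  ],
)

```text
time: 9.2
eef_pos: [0.4757, 0.0056, 0.3205]
tcp_rot: [[-0.0, -0.569, 0.822], [-0.0, 0.822, 0.569], [-1.0, 0.0, -0.0]]
contact_force: [-0.0, -0.2, -1.3]
gripper_width: 0.0296
```

Request:
carry_out(
  plan=[
    [0,-0.13,-0.075,0,0,0,1],
    [0,-0.26,-0.15,0,0,0,1],
    [0,-0.38,-0.219,0,0,0,1],
    [0,-0.5,-0.288,0,0,0,1],
    [0,-0.63,-0.363,0,0,0,1],
    [0,-0.75,-0.432,0,0,0,1],
    [0,-0.88,-0.507,0,0,0,1],
    [0,-1.0,-0.576,0,0,0,1],
  ],
)

```text
time: 10.0
eef_pos: [0.4854, -0.1095, 0.3205]
tcp_rot: [[-0.0, -0.569, 0.822], [-0.0, 0.822, 0.569], [-1.0, -0.0, -0.0]]
contact_force: [1.0, -0.5, -2.0]
gripper_width: 0.0297
```

```bash
python3 - <<'E'
from h import *
s=manip.get_state(); print(s['time'],s['eef_pos'],s['joints'],s['contact_force'],s['gripper_width'])
o=s['eef_pos'];print(s['tcp_rot'].T@(np.array([.498,-.265,.32])-o))
E
```

```text
10.0 [ 0.48537527 -0.10952474  0.32050362] [-2.56029720e+01  1.38632781e+01  9.23792916e+01 -4.70323991e-03
  7.37563350e+01 -1.50311533e+02] [ 1.02891155 -0.48341468 -1.9507496 ] 0.029717493622977986
[ 0.00051574 -0.13499656 -0.07815278]
```

Request:
carry_out(
  plan=[
    [0,-0.1,-0.06,0.05,0,0,1],
    [0,-0.23,-0.133,0.11,0,0,1],
    [0,-0.36,-0.208,0.17,0,0,1],
    [0,-0.5,-0.289,0.23,0,0,1],
    [0,-0.63,-0.365,0.29,0,0,1],
    [0,-0.75,-0.434,0.35,0,0,1],
    [0,-0.88,-0.509,0.4,0,0,1],
    [0,-1.0,-0.579,0.423,0,0,1],
  ],
)

```text
time: 10.8
eef_pos: [0.4946, -0.2247, 0.3204]
tcp_rot: [[-0.0, 0.06, 0.998], [0.0, 0.998, -0.06], [-1.0, 0.0, -0.0]]
contact_force: [0.4, -0.5, -1.4]
gripper_width: 0.0296
```

```bash
python3 - <<'E'
from h import *
s=manip.get_state(); print(s['time'],s['eef_pos'],s['joints'],s['contact_force'],s['gripper_width'])
o=s['eef_pos'];print(s['tcp_rot'].T@(np.array([.498,-.265,.32])-o)); print(s['tcp_rot'])
snap('wrist','wrist4'); snap('top','top4')
E
```

```text
10.8 [ 0.49460159 -0.22467955  0.32044323] [-3.62201616e+01  1.79018869e+01  8.64816549e+01 -1.13184292e-03
  7.56240534e+01 -1.22759218e+02] [ 0.39970281 -0.5404097  -1.40159562] 0.02958019030003534
[ 0.00044029 -0.04004181  0.00582614]
[[-1.18252049e-04  6.03632472e-02  9.98176470e-01]
 [ 6.28917574e-05  9.98176475e-01 -6.03632401e-02]
 [-9.99999991e-01  5.56389956e-05 -1.21832764e-04]]
```

View pics/wrist4.png

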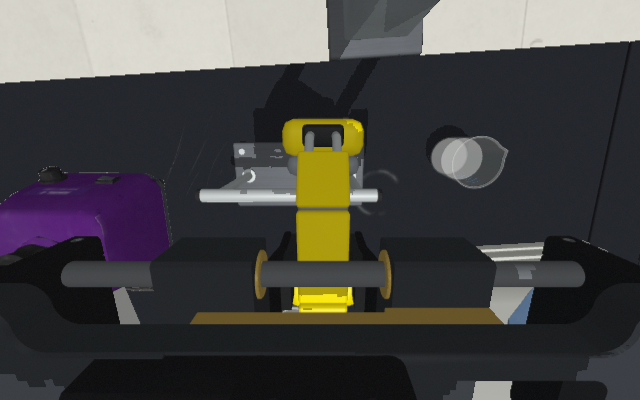

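View pics/top4.png

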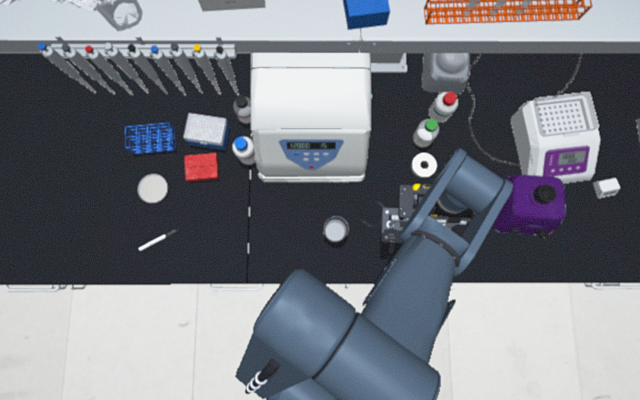

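The wrist view shows the whole bar from (200,196) to (378,195), square to the headband. I measure it in the tool frame.

```bash
python3 - <<'E'
from h import *
s=manip.get_state(); T=s['tcp_rot']; o=s['eef_pos']
p,d,P=cloud('wrist4')
reg=P[180:212,190:385]; col=p[180:212,190:385]
k=(reg[...,2]>.15)&(reg[...,2]<.185); b=reg[k]; 
print(len(b),'z',np.percentile(b[:,2],[50,90,97]))
print('world min/max',b.min(0),b.max(0)); 
r=cv2.minAreaRect((b[:,:2]*1e4).astype(np.float32)); print(np.array(r[0])/1e4,np.array(r[1])/1e4,r[2])
# ridge per y-bin: x mid of extents (edges) 
y=b[:,1]; X=[];Y=[]
for lo in np.arange(y.min(),y.max(),.005):
    q=b[(y>=lo)&(y<lo+.005)]
    if len(q)>15:
        t=q[q[:,2]>q[:,2].max()-.003]; X.append([(q[:,0].min()+q[:,0].max())/2,np.median(t[:,0])]);Y.append(lo+.0025)
X=np.array(X);Y=np.array(Y)
for i in (0,1):
    f=np.polyfit(Y,X[:,i],1); print('fit',f,'x at -.265',np.polyval(f,-.265),'yaw',90-np.degrees(np.arctan(f[0])))
tt=(b-o)@T; print('tool y',np.percentile(tt[:,1],[.2,99.8]),'tool z mid',tt[:,2].min(),tt[:,2].max())
w=P.reshape(-1,3)
hsv=cv2.cvtColor(p,cv2.COLOR_RGB2HSV)
m=(cv2.inRange(hsv,(20,120,80),(36,255,255))>0)&(d>0)
v=(P[m]-o)@T; v=v[abs(v[:,2]+.03)<.04]; v=v[(v[:,0]<0.01)&(v[:,0]>-.025)]; print('band y',np.percentile(v[:,1],[1,99]))
E
```

```text
1721 z [0.16356351 0.16511417 0.16562383]
world min/max [ 0.48334225 -0.37589925  0.1539865 ] [ 0.51072637 -0.15419283  0.16674376]
[ 0.49707925 -0.26497729] [0.22191731 0.01549169] 86.61003112792969
fit [0.06067719 0.5130771 ] x at -.265 0.49699764821434406 yaw 86.52771016092998
fit [0.06066    0.51307933] x at -.265 0.4970044261309769 yaw 86.52869147825741
tool y [-0.14925559  0.07093696] tool z mid -0.0033704807633580477 0.012132996625751484
band y [-0.01323825  0.0159131 ]
```

Request:
carry_out(
  plan=[
    [0,-0.12,0.02,0,0,0,1],
    [0,-0.28,0.04,0,0,0,1],
    [0.05,-0.38,0.046,0,0,0,1],
    [0.18,-0.4,0.046,0,0,0,1],
    [0.38,-0.4,0.046,0,0,0,1],
    [0.6,-0.4,0.046,0,0,0,1],
    [0.82,-0.4,0.046,0,0,0,1],
    [1.0,-0.4,0.046,0,0,0,1],
  ],
)

```text
time: 11.7
eef_pos: [0.4959, -0.2626, 0.2182]
tcp_rot: [[-0.002, 0.058, 0.998], [0.002, 0.998, -0.058], [-1.0, 0.002, -0.002]]
contact_force: [-0.2, 0.3, -2.3]
gripper_width: 0.0298
```

Request:
carry_out(
  plan=[
    [0.14,0,0,0,0,0,1],
    [0.25,0,0,0,0,0,1],
    [0.33,0,0,0,0,0,1],
    [0.38,0,0,0,0,0,1],
    [0.4,0,0,0,0,0,1],
    [0.4,0,0,0,0,0,1],
    [0.4,0,0,0,0,0,1],
    [0.4,0,0,0,0,0,1],
  ],
)

```text
time: 12.5
eef_pos: [0.4972, -0.2638, 0.1812]
tcp_rot: [[0.001, 0.058, 0.998], [-0.001, 0.998, -0.058], [-1.0, -0.001, 0.001]]
contact_force: [-0.6, -0.5, -1.9]
gripper_width: 0.0294
```

```bash
python3 - <<'E'
from h import *
s=manip.get_state(); T=s['tcp_rot']; o=s['eef_pos']; print(s['time'],o,s['joints'],s['contact_force'],s['gripper_width'])
snap('wrist','wrist5'); snap('side','side5')
p,d,P=cloud('wrist5')
b=P.reshape(-1,3); b=b[(b[:,2]>.157)&(b[:,2]<.172)&(abs(b[:,1]+.265)<.115)&(abs(b[:,0]-.497)<.015)]
t=(b-o)@T
for lo in (-.11,-.07,-.03,.03,.07):
    q=t[abs(t[:,1]-lo)<.015]
    if len(q)>10: print(lo,len(q),q[:,2].min(),q[:,2].max(),q[:,0].min())
E
```

```text
12.5 [ 0.49721198 -0.26384968  0.18115868] [-3.93261134e+01  2.84398421e+01  9.36206463e+01 -3.14668351e-04
  5.78630603e+01 -1.25977208e+02] [-0.60743194 -0.54582761 -1.85017796] 0.029420238913046324
-0.11 434 -0.008367358208532584 0.006588877799366851 0.014824206223771003
-0.07 589 -0.008230587389451012 -0.00016713443996201402 0.015065104427621899
-0.03 584 -0.008290798765348936 0.006527948321480356 0.015041867392599648
0.03 568 -0.008303615799362512 0.006396326196046812 0.014869141623420845
0.07 584 -0.00795039062313368 -0.0004620899992354262 0.01493688718656066
```

View pics/wrist5.png

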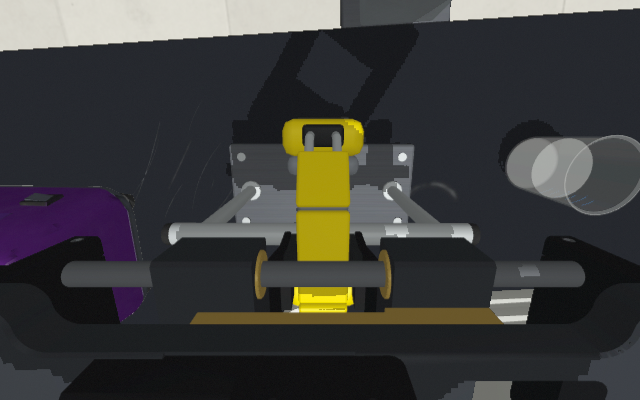

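View pics/side5.png

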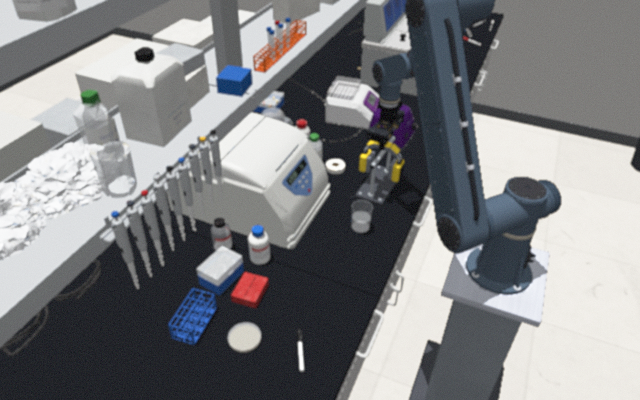

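Bar is centred under the crown with about 12 mm to go. I lower slowly.

Request:
carry_out(
  plan=[
    [0.02,0,0,0,0,0,1],
    [0.045,0,0,0,0,0,1],
    [0.07,0,0,0,0,0,1],
    [0.085,0,0,0,0,0,1],
    [0.095,0,0,0,0,0,1],
    [0.102,0,0,0,0,0,1],
    [0.107,0,0,0,0,0,1],
    [0.11,0,0,0,0,0,1],
  ],
)

```text
time: 13.4
eef_pos: [0.4969, -0.2636, 0.1695]
tcp_rot: [[0.0, 0.059, 0.998], [-0.0, 0.998, -0.059], [-1.0, -0.0, 0.0]]
contact_force: [-1.2, -0.0, -0.5]
gripper_width: 0.0294
```

Request:
carry_out(
  plan=[
    [0.002,0,0,0,0,0,1],
    [0.004,0,0,0,0,0,1],
    [0.006,0,0,0,0,0,1],
    [0.008,0,0,0,0,0,1],
    [0.01,0,0,0,0,0,1],
    [0.01,0,0,0,0,0,1],
    [0.01,0,0,0,0,0,1],
    [0.01,0,0,0,0,0,1],
  ],
)

```text
time: 14.2
eef_pos: [0.4969, -0.2637, 0.1695]
tcp_rot: [[0.0, 0.058, 0.998], [-0.0, 0.998, -0.058], [-1.0, -0.0, 0.001]]
contact_force: [-2.1, 1.7, 6.0]
gripper_width: 0.0298
```

Contact made: the force rose from -1.9 to +6 N and the height stopped at 0.1695. I ease off 0.5 mm and open.

Request:
carry_out(
  plan=[
    [-0.005,0,0,0,0,0,1],
    [-0.005,0,0,0,0,0,0.65],
    [-0.005,0,0,0,0,0,0.6],
    [-0.005,0,0,0,0,0,0.5],
    [-0.005,0,0,0,0,0,0.4],
    [-0.005,0,0,0,0,0,0.3],
    [-0.005,0,0,0,0,0,0.2],
    [-0.005,0,0,0,0,0,0.2],
  ],
)

```text
time: 15.0
eef_pos: [0.4969, -0.2636, 0.169]
tcp_rot: [[0.0, 0.058, 0.998], [-0.0, 0.998, -0.058], [-1.0, -0.0, 0.0]]
contact_force: [0.4, 0.3, -0.6]
gripper_width: 0.0655
```

```bash
python3 - <<'E'
from h import *
s=manip.get_state(); print(s['time'],s['eef_pos'],s['contact_force'],s['gripper_width'])
snap('wrist','wrist6')
E
```

```text
15.0 [ 0.4968955  -0.26362521  0.16900284] [ 0.37862194  0.28693859 -0.62804495] 0.06554819239816638
```

View pics/wrist6.png

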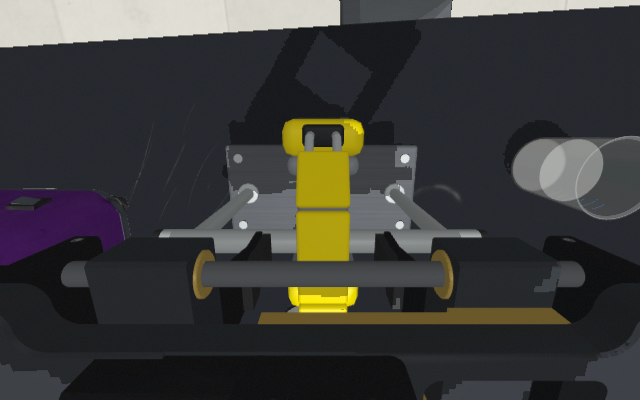

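The fingers are open and clear of the headband (297–350), and the defenders have not moved. I raise straight up.

Request:
carry_out(
  plan=[
    [-0.03,0,0,0,0,0,0],
    [-0.09,0,0,0,0,0,0],
    [-0.18,0,0,0,0,0,0],
    [-0.3,0,0,0,0,0,0],
    [-0.45,0,0,0,0,0,0],
    [-0.62,0,0,0,0,0,0],
    [-0.8,0,0,0,0,0,0],
    [-0.95,0,0,0,0,0,0],
  ],
)

```text
time: 15.85
eef_pos: [0.4972, -0.2639, 0.2663]
tcp_rot: [[0.002, 0.058, 0.998], [-0.002, 0.998, -0.058], [-1.0, -0.001, 0.002]]
contact_force: [-0.1, -0.6, -0.8]
gripper_width: 0.0872
```

Request:
carry_out(
  plan=[
    [-0.1,0.1,0,0,0,0,0],
    [-0.2,0.25,0,0,0,0,0],
    [-0.3,0.4,0,0,0,0,0],
    [-0.4,0.55,0,0,0,0,0],
    [-0.5,0.7,0,0,0,0,0],
    [-0.5,0.85,0,0,0,0,0],
    [-0.5,0.95,0,0,0,0,0],
    [-0.5,1.0,0,0,0,0,0],
  ],
)

```text
time: 16.65
eef_pos: [0.5024, -0.1622, 0.3136]
tcp_rot: [[-0.001, 0.057, 0.998], [0.001, 0.998, -0.057], [-1.0, 0.001, -0.001]]
contact_force: [0.3, -1.3, -0.6]
gripper_width: 0.0866
```

Request:
carry_out(
  plan=[
    [0,0.1,-0.05,0,0,0,0],
    [0,0.25,-0.1,0,0,0,0],
    [0,0.4,-0.15,0,0,0,0],
    [0,0.55,-0.2,0,0,0,0],
    [0,0.7,-0.25,0,0,0,0],
    [0,0.85,-0.28,0,0,0,0],
    [0,0.95,-0.3,0,0,0,0],
    [0,1.0,-0.3,0,0,0,0],
  ],
)

```text
time: 17.45
eef_pos: [0.4784, -0.0609, 0.3142]
tcp_rot: [[0.0, 0.057, 0.998], [-0.0, 0.998, -0.057], [-1.0, -0.0, 0.0]]
contact_force: [0.6, 0.5, -0.4]
gripper_width: 0.0871
```

```bash
python3 - <<'E'
from h import *
s=manip.get_state(); print(s['time'],s['eef_pos'],s['contact_force'],s['gripper_width'])
for n in ['wrist','side','top']: snap(n,n+'7')
E
```

```text
17.45 [ 0.47840508 -0.06093923  0.314183  ] [ 0.58517234  0.49818628 -0.44979224] 0.08707721203400166
```

View pics/top7.png

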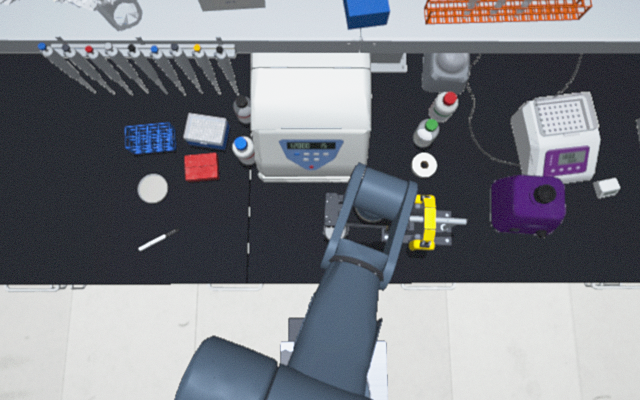

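View pics/wrist7.png

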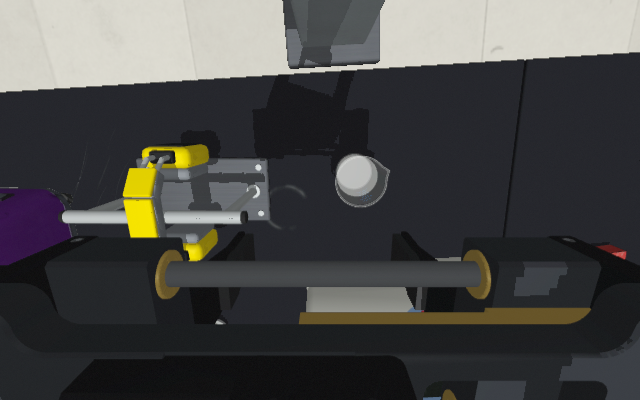

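View pics/side7.png

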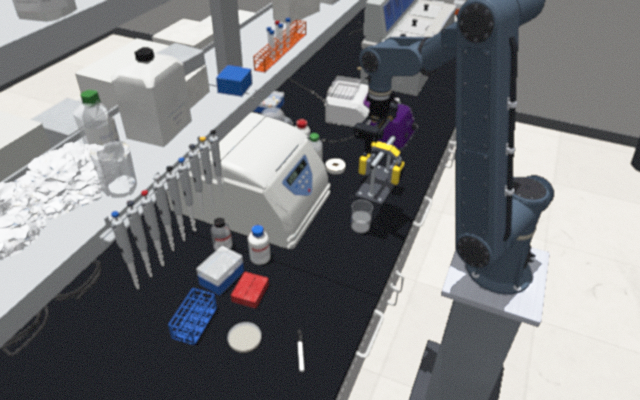

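Top view: the defenders hang over the bar at (425,222), one cup each side, with the arm clear. I measure their final pose and check that nothing else moved.

```bash
python3 - <<'E'
from h import *
for tag in ['top7','side7','wrist7']:
    p,d,P=cloud(tag); hsv=cv2.cvtColor(p,cv2.COLOR_RGB2HSV)
    m=(cv2.inRange(hsv,(20,120,80),(36,255,255))>0)&(d>0)
    w=P[m]; w=w[(abs(w[:,0]-.497)<.13)&(abs(w[:,1]+.265)<.1)&(w[:,2]>.02)&(w[:,2]<.23)]
    zt=np.percentile(w[:,2],95); b=w[w[:,2]>.177]
    r=cv2.minAreaRect((b[:,:2]*1e4).astype(np.float32)); print(tag,len(w),'ztop',zt,'band',np.array(r[0])/1e4,np.array(r[1])/1e4,r[2])
    f=w[(abs(w[:,0]-.497)<.026)&(w[:,2]>.17)]
    if len(f)>20:
        A=np.c_[f[:,0]-.497,f[:,1]+.265,np.ones(len(f))]; c=np.linalg.lstsq(A,f[:,2],rcond=None)[0]
        print('  tilt x,y deg',np.degrees(np.arctan(c[:2])),'z',c[2])
    for sgn in (-1,1):
        q=w[(sgn*(w[:,0]-.497)>.045)&(w[:,2]<.14)]
        if len(q)>10: print('  cup',sgn,len(q),'ztop',np.percentile(q[:,2],95),'outer',np.percentile(sgn*(q[:,0]-.497),98),'y',q[:,1].mean())
a,b=cv2.imread('pics/top0.png').astype(int),cv2.imread('pics/top7.png').astype(int)
dd=abs(a-b).max(2)
for n,(r,c) in {'bottle':(150,243),'tape':(165,424),'carton':(167,201)}.items(): print(n,np.mean(dd[r-15:r+15,c-15:c+15]),np.mean(dd[100:115,560:600]))
p,d,P=cloud('wrist7')
E
```

```text
top7 744 ztop 0.1894512845142868 band [ 0.49545039 -0.26459143] [0.03038361 0.10150463] 87.42807006835938
  tilt x,y deg [-0.27870863 -5.62628472] z 0.18642462862585996
  cup -1 180 ztop 0.128287844116911 outer 0.08000790566659019 y -0.2521880704069707
  cup 1 75 ztop 0.12965190919638517 outer 0.08246009967315526 y -0.2595879696928209
side7 467 ztop 0.1894204995769938 band [ 0.4964377 -0.2621407] [0.04004732 0.09513403] 87.00535583496094
  tilt x,y deg [-0.44752706  1.06933223] z 0.1865371475975341
  cup -1 163 ztop 0.12737034496637686 outer 0.07956399751289031 y -0.2381269317954959
  cup 1 128 ztop 0.12567608631551447 outer 0.08143341634273293 y -0.24392451983131047
wrist7 3468 ztop 0.1873904808520466 band [ 0.48055786 -0.26193049] [0.0309599  0.06317181] 86.91938018798828
  tilt x,y deg [-0.16788757 -1.67016914] z 0.18666629341828653
  cup -1 974 ztop 0.12295031686772764 outer 0.07995393662752288 y -0.2432973439123581
  cup 1 562 ztop 0.12288431579001706 outer 0.07778095342076048 y -0.2417883291743238
bottle 6.275555555555556 4.071666666666666
tape 3.8144444444444443 4.071666666666666
carton 4.937777777777778 4.071666666666666
```

```bash
python3 - <<'E'
from h import *
s=manip.get_state(); print(s['time'],abs(s['dq']).max(),s['contact_force'])
print(manip.close_job())
E
```

```text
17.6 0.772089379073025 [ 0.02339188 -0.41401297 -0.37122293]
the job is handed in; nothing more can be done
None
```

The ear defenders are hanging on the stand's bar by the middle of the headband, one cup on each side. I handed the job in at 17.6 s, with the gripper open and about 0.2 m away.

I gripped the flat of the headband at 30 N, carried it over the bar and lowered until the wrist force rose to about 6 N. I then eased off 0.5 mm, opened the fingers and raised them straight up.

**Final pose, from the cameras:**
- **Height:** the top of the headband is at 0.187 m, so the crown sits at 0.165 m, on the bar.
- **Centring:** within about 2 mm of the bar's axis and about 3 mm of the bar's middle.
- **Squareness:** the headband's yaw is 87.0–87.4°, against 86.55° for the bar.
- **Upright:** cup-to-cup tilt is under 0.5°. The tilt across the headband's 30 mm width did not agree between cameras: -5.6° (top), +1.1° (side) and -1.7° (wrist). I put this down to few pixels and mixed edge pixels, and did not resolve it.

**Other things on the bench:** the bottle, tape roll and carton looked unchanged in before-and-after top views. The arm partly hid the beaker in the last top view, so I judged it only by eye from the wrist view. There was no sign that anything touched it.

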